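# Hold a relay board inside the inspection box

## Task

Slide the orange grip on the inspection box all the way to its open end stop (towards the green dot), which draws the shutter from under the slot in the lid. Then take the carrier with the blue handle out of the rack, lower it upright through the slot until its whole black frame is inside with only the handle sticking out, and finish while still holding it there: hanging from the gripper, still, clear of the box's floor and not pressed against the slot. Leave the yellow-handled carrier and everything else on the desk where they are.

Things in the scene. Friction and masses are not known exactly. Their poses are not given: they have to be found in the camera images.
- guard_box: inspection box fixed to the desk, blue walls, grey lid, amber window in the front: 130 (x) x 170 (y) x 115 mm high. Origin: centre of its underside; x away from the robot at yaw 0, y to the left, z up. Walls 4 to 6 mm, lid 10 mm thick, floor plate 6 mm thick (its top 6 mm over the desk). The lid holds the slot (point slot) and a groove 12 mm wide for the orange grip.
- slot (a point): centre of the slot, at the level of the lid's upper face (115 mm over the desk, 20 mm to +x of the box's origin); axes as the box's. The slot is straight through the lid, 20 mm (x) x 38 mm (y), 2 mm more each way than the carrier's frame, with a bright 45-degree lead-in chamfer round it (4 mm deep, so 28 x 46 mm at the upper face). While the shutter is shut, a steel plate lies just under the lid and blocks it.
- shutter (a joint): travel of the shutter and its orange grip along the box's +y, in m: 0 shut, 0.05 open at the end stop; it starts at 0 to 0.012 and stays where it is left (about 1.5 N friction). A red dot on the lid marks the shut end of the groove, a green dot the open end. The slot is wholly free from 0.045 on.
- grip_top (a point): centre of the upper face of the orange grip, which moves with the shutter; axes as the box's. The grip is a block 16 mm (x) x 18 mm (y) x 28 mm high, its top 31 mm over the lid (146 mm over the desk), 58 mm to -x of the slot's centre line.
- rack: grey rack block fixed to the desk, 56 (x) x 150 (y) x 32 mm high. Origin: centre of its underside. Two pockets in its top, 21 x 39 mm and 22 mm deep, at y = -40 and +40 mm, hold the carriers upright; their floors lie 10 mm over the desk.
- blue_carrier: black upright frame 18 mm thick (its x) x 36 mm wide (its y) x 72 mm high that holds a small relay board (the open side with the parts looks to its -x), with a blue handle above it, 14 mm thick (x) x 28 mm wide (y), flat sides, from 72 to 127 mm height; weighs about 115 g. Origin: centre of its underside, z up along the handle. The one to use; stands in one of the rack's two pockets, its x along the rack's x.
- yellow_carrier: black upright frame 18 mm thick (its x) x 36 mm wide (its y) x 72 mm high that holds a small relay board (the open side with the parts looks to its -x), with a yellow handle above it, 14 mm thick (x) x 28 mm wide (y), flat sides, from 72 to 127 mm height; weighs about 115 g. Origin: centre of its underside, z up along the handle. Stands in the other pocket; stays there.
- glass_jar: pale jar with lid, 47 mm across, 54 mm high, bystander; origin under its centre
- wick_reel: green flat reel lying on the desk, 38 mm across, 10 mm high, bystander; origin under its centre
- syringe: green flux syringe standing upright, 19 mm across, 90 mm high, bystander; origin under its centre
- tape: roll of beige tape lying flat, 100 mm across, 25 mm high, bystander; origin under its centre
- brush: small black brush, 18 x 50 x 21 mm, bystander; origin under its centre

How it is judged:
On the way, in this order (a step that is already met when the one before it is completed fails the run):
1. the shutter grip is slid to its open end stop while the blue carrier is still in the rack (value of joint shutter above 0.047 m and height (world z) of blue_carrier below 0.03 m), for 0.2 s.
2. the blue carrier is lifted out of the rack in the gripper (height (world z) of blue_carrier above 0.05 m and contact force between blue_carrier and the fingers above 2 N), for 0.2 s.
3. its foot has entered the slot (z of blue_carrier in the frame of slot below -0.012 m and horizontal distance between blue_carrier and slot below 0.008 m), for 0.1 s.
At the end, for the whole second after the job is handed in: Gripped (over 2 N), the blue carrier hangs with its underside 70 to 105 mm below the lid's upper face, within 8 mm of the slot's centre, upright within 0.12 rad, turned with the slot within 0.15 rad, pressing on the box under 8 N, below 0.02 m/s; shutter at 0.045 m or more (value of joint shutter above 0.045 m and z of blue_carrier in the frame of slot between -0.105 and -0.07 m and horizontal distance between blue_carrier and slot below 0.008 m and angle between blue_carrier's own z axis and vertical below 0.12 rad and angle between the x axis of blue_carrier and the x axis of guard_box, either way round below 0.15 rad and contact force between blue_carrier and the fingers above 2 N and contact force between blue_carrier and guard_box below 8 N and linear speed of blue_carrier below 0.02 m/s); the arm keeps its last pose, push and grip.
It fails at once if the yellow-handled carrier is shifted by more than 25 mm (distance of yellow_carrier from where it was at the start of the episode above 0.025 m).
It fails at once if the jar, wick reel, syringe, tape roll or brush is shifted by more than 25 mm (distance of any of glass_jar, wick_reel, syringe, tape, brush from where it was at the start of the episode above 0.025 m).
It also fails if it takes over 64 s, if anything falls off the work surface, if the arm or the gripper's body presses on something with over 40 N, if the wrist force passes 120 N, or if a joint passes its speed limit or range.

## Robot

A 6-joint arm with a two-finger parallel gripper is mounted at the origin on a cart in front of the work surface, level with it; the furniture and walls round the work are solid. World frame = base frame: x ahead of the robot, y to its left, z up, the work surface at z = 0. Lengths are in m, angles in rad, forces in N, time in s.
With the tool pointing down it reaches from about 0.35 to 0.775 m from the base axis. Payload 7.3 kg.
Tool frame: the origin (TCP) lies at the very end of the fingers, on their centre line; the grasp point (between the pads) lies 19 mm behind it; z points along the fingers, y is the line along which they close (so a half turn about z gives the same grasp; the last joint's range is limited). The gripper opens to 92 mm and grips with 3 to 60 N. Pads are 19 mm wide; open, the fingers measure 130 mm over their backs; the gripper's body (75 mm by 190 mm) begins 47 mm behind the grasp point.
Start: joints at [-1.471, 0.342, 1.524, -0, 1.275, -0.146], TCP at [0.128, -0.509, 0.227] pointing down, gripper open.
Joint ranges: [-2.53, 2.53], [-0.77, 2.02], [0.04, 2.7], [-1, 4.14], [0.28, 2.66], [-3.11, 3.11]. Speed limits (rad/s): [2.57, 2.57, 3.14, 3.14, 3.14, 3.14].

## Interface

Orientations are given as [roll, pitch, yaw] about the fixed x, y, z axes, in that order (R = Rz(yaw) Ry(pitch) Rx(roll)).
In Python, from cell import robot gives the robot as it stands. The module is installed in compiled form; this text tells all that it offers.
- The arm moves only by the tool arm_command, never from a script. Its argument "moves" is a list of rows, each a list of 3 entries, a list of its own where there are three numbers: the shift along the tool's x, y, z in m, then the turn, a rotation vector about the tool's x, y, z in rad, then the finger opening in m, from 0 to 0.0918. In form: [[[dx, dy, dz], [ax, ay, az], claw], ...]. A call has exactly 5 rows; each row is the pose to reach, as a shift and turn from the pose commanded when the call began, along the tool's axes at that moment; what a row does not reach only later rows make up. A row lasts 1/10 s, in which the tool goes at most 50 mm and 8.59 degrees, less where a joint would pass 70% of its speed; a pose out of reach is approached as far as the arm can. A call with a gripper value outside its range is refused whole. The fingers move at their own pace and stop on an object; "squeeze" is the grip in N (left out, the last holds). Time passes only in rows, so rows that repeat a pose let the fingers close, or fill a call up. It gives the time, the measured TCP pose, the force, the opening and the grip force at its end, in the units of the state.
- robot.observe(): the state, without advancing time (a new reading comes with each control period).
- robot.read_camera(name): name is "scene" or "side" or "wrist"; returns the picture (384x512x3 uint8, red, green, blue); there is no depth.
- robot.camera_model(name): a dict with "fx", "fy", "cx", "cy" (pixels), "k1" (the pictures are not rectified: a ray, as slopes to the right and down, at radius r is drawn at 1 + k1 r^2 times it, then the intrinsics apply), "R" (3x3) and "t" (3): a world point X has camera coordinates R X + t. Camera axes: x right, y down, z forward; pixel columns grow to the right and rows downward; lengths in m; the calibration is good to about 2 mm. A picture is of the moment at which its call begins: read the wrist's pose just before it. camera_model takes no time and is no camera call; for the wrist camera it gives the pose at the moment of the call.
- robot.hand_in(): hands the job in; it is judged then, once.
The state is a dict: "time": time; "qpos": joint angles; "qvel": joint speeds; "joint_efforts": joint torques, N m; "tool_pos": TCP position; "tool_rot": TCP orientation; "contact_force": force on the tool from outside, world axes, zero at the start; "torque": the same for the moment, N m; "opening": finger opening in m; "grip_force": force on a finger pad.
Only numpy, scipy, OpenCV 4.12 (cv2) and the standard library are available. Lean on these libraries where they do the work, as an engineer would, in place of code of your own. Each camera call takes 0.05 s, during which the arm holds its last target. There are 200 camera calls.

## Working session

There is one attempt and no reset: what is moved stays moved. The work goes in short steps, Python scripts to look and compute and a tool call to move; the robot and the scene stay as the last step left them, time stands still between calls to the robot, and variables do not carry over. Pictures are saved under pics/ and viewed, at most 10 in all, crops included, and the job is handed in when it is done.

Besides the shell and the picture viewer there is one more tool, called after "Emit:" as name(argument=value, ...) on one line, values as JSON. arm_command: Moves the arm, as the interface text tells. Its arguments: {"type":"object","properties":{"moves":{"type":"array"},"squeeze":{"type":"number"}},"required":["moves"]}

```bash
mkdir -p pics; cat > h.py <<'E'
import numpy as np, cv2
from cell import robot
def snap(n,f=None):
    m=robot.camera_model(n); im=robot.read_camera(n)
    if f: cv2.imwrite('pics/'+f,cv2.cvtColor(im,cv2.COLOR_RGB2BGR))
    return im,m
def ray(m,u,v):
    p=np.array([(u-m['cx'])/m['fx'],(v-m['cy'])/m['fy']]); q=p.copy()
    for _ in range(20): q=p/(1+m['k1']*(q@q))
    R=np.array(m['R']); t=np.array(m['t'])
    return -R.T@t, R.T@np.array([q[0],q[1],1])
def onz(m,u,v,z):
    c,d=ray(m,u,v); return c+d*(z-c[2])/d[2]
def tri(a,b):
    A=[];B=[]
    for c,d in (a,b):
        d=d/np.linalg.norm(d);P=np.eye(3)-np.outer(d,d);A.append(P);B.append(P@c)
    x=np.linalg.lstsq(np.vstack(A),np.hstack(B),rcond=None)[0]
    return x,[np.linalg.norm(P@x-b) for P,b in zip(A,B)]
def proj(m,X):
    x=np.array(m['R'])@X+np.array(m['t']); q=x[:2]/x[2]; q=q*(1+m['k1']*(q@q))
    return q*[m['fx'],m['fy']]+[m['cx'],m['cy']]
E
python3 - <<'E'
from h import *
a,m=snap('scene','s0.png');b,n=snap('side','d0.png');w,k=snap('wrist','w0.png')
cv2.imwrite('pics/all0.png',np.vstack([cv2.imread('pics/s0.png'),cv2.imread('pics/d0.png')])[:, :])
for x in (m,n,k): print(-np.array(x['R']).T@x['t'],x['fx'],x['R'][2])
s=robot.observe();print(s['time'],s['tool_pos'],s['tool_rot'],s['contact_force'])
E
```

```text
[-0.45245907 -0.99684639  1.21886927] 490.96743524466865 [ 0.56760968  0.50040086 -0.65377231]
[0.04018251 0.62749653 0.77662714] 409.7128339055791 [ 0.4226708  -0.70321611 -0.57169615]
[ 0.19926479 -0.49166571  0.38294522] 305.54195166491274 [-0.26663658 -0.06585573 -0.96154457]
0.15 [ 0.12775017 -0.50892489  0.22620081] [-3.14042552e+00 -1.65785403e-04  2.45864841e-01] [-0.13277784 -0.04286735 -0.13758612]
```

View pics/s0.png

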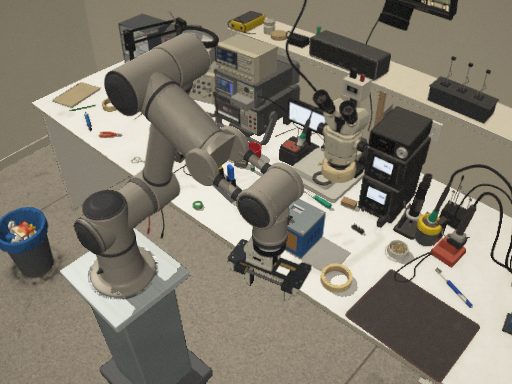

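View pics/d0.png

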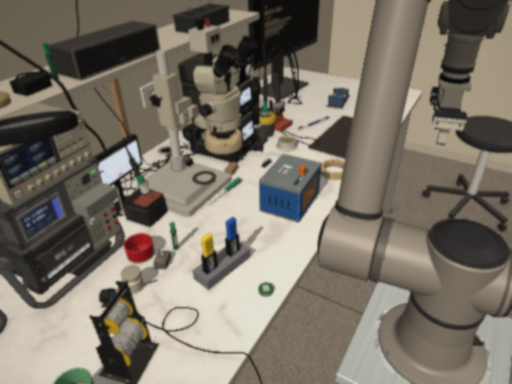

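The side view shows the box (lid around 290,172, orange grip about 303,168) and the rack with yellow (208,245) and blue (232,230) handles. The scene view is partly hidden by the arm. I'll enlarge the side view.

```bash
python3 - <<'E'
from h import *
im=cv2.imread('pics/d0.png')
c=im[140:290,180:360]; cv2.imwrite('pics/d0c.png',cv2.resize(c,None,fx=4,fy=4,interpolation=cv2.INTER_CUBIC))
m=robot.camera_model('side')
hsv=cv2.cvtColor(im,cv2.COLOR_BGR2HSV)
def blob(lo,hi,box):
    k=cv2.inRange(hsv,lo,hi); z=np.zeros_like(k); x0,y0,x1,y1=box; z[y0:y1,x0:x1]=k[y0:y1,x0:x1]
    n,l,s,c=cv2.connectedComponentsWithStats(z); i=1+s[1:,4].argmax(); return c[i],s[i]
for nm,lo,hi,bx,z in (('blue',(105,150,60),(125,255,255),(215,205,250,260),.11),('yel',(20,150,100),(32,255,255),(190,220,225,280),.11),('grip',(3,170,130),(16,255,255),(280,150,330,185),.13)):
    c,s=blob(lo,hi,bx); print(nm,c,s,onz(m,*c,z))
E
```

```text
blue [230.90196078 228.84313725] [227 218  10  22 153] [ 0.50137896 -0.00266424  0.11      ]
yel [206.95959596 245.12121212] [202 234  12  23 198] [0.51850946 0.07432846 0.11      ]
grip [301.84210526 169.73684211] [300 166   5   9  38] [ 0.45176882 -0.30614719  0.13      ]
```

View pics/d0c.png

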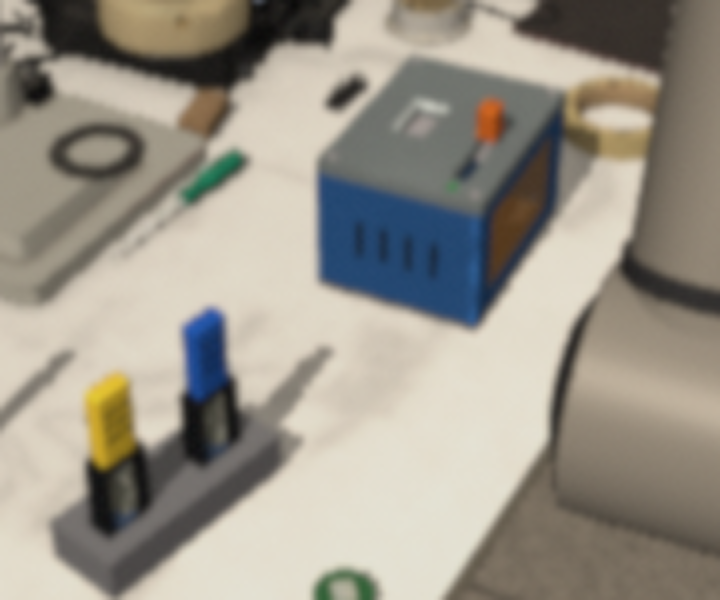

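```bash
python3 - <<'E'
from h import *
m=robot.camera_model('side')
P={k:onz(m,180+u/4,140+v/4,z) for k,(u,v,z) in dict(lidYpXp=(320,158,.115),lidXpYm=(415,57,.115),lidXmYm=(563,92,.115),lidXmYp=(475,212,.115),slot=(423,115,.115),gripT=(490,101,.146),bt=(209,314,.137),yt=(108,380,.137),tape=(612,115,.025),green=(346,585,.01)).items()}
for k,v in P.items(): print(k,v.round(3))
E
python3 - <<'E'
from h import *
m=robot.camera_model('scene');s=cv2.imread('pics/s0.png')
# heights from two views for blue handle
hsv=cv2.cvtColor(s,cv2.COLOR_BGR2HSV)
k=cv2.inRange(hsv,(105,150,60),(125,255,255));k2=np.zeros_like(k);k2[155:195,215:245]=k[155:195,215:245]
ys,xs=np.nonzero(k2);print(len(xs),xs.min(),xs.max(),ys.min(),ys.max())
n=robot.camera_model('side')
print(tri(ray(m,xs[ys<=ys.min()+1].mean(),ys.min()),ray(n,231.7,218)))
E
```

```text
lidYpXp [ 0.545 -0.222  0.115]
lidXpYm [ 0.551 -0.383  0.115]
lidXmYm [ 0.427 -0.39   0.115]
lidXmYp [ 0.418 -0.216  0.115]
slot [ 0.506 -0.31   0.115]
gripT [ 0.45  -0.306  0.146]
bt [ 0.501 -0.011  0.137]
yt [0.52  0.069 0.137]
tape [ 0.428 -0.514  0.025]
green [0.377 0.038 0.01 ]
80 227 233 165 179
(array([ 0.49874674, -0.0063587 ,  0.14238405]), [np.float64(0.0007402853867763284), np.float64(0.0007402853867756457)])
```

Emit:
arm_command(moves=[[[0.036,-0.012,-0.006],[0,0,-0.13],0.09],[[0.072,-0.024,-0.012],[0,0,-0.26],0.09],[[0.108,-0.036,-0.018],[0,0,-0.39],0.09],[[0.144,-0.048,-0.024],[0,0,-0.52],0.09],[[0.18,-0.06,-0.03],[0,0,-0.65],0.09]], squeeze=20)

```text
time: 0.65
tool_pos: [0.2888, -0.4061, 0.2568]
tool_rot: [-3.141, -0.0, 0.901]
contact_force: [-0.1, -0.8, 0.9]
opening: 0.0899
grip_force: 0.0
```

Emit:
arm_command(moves=[[[0.036,0.012,0],[0,0,-0.145],0.09],[[0.072,0.024,0],[0,0,-0.29],0.09],[[0.108,0.036,0],[0,0,-0.43],0.09],[[0.144,0.048,0],[0,0,-0.57],0.09],[[0.177,0.061,0],[0,0,-0.71],0.09]])

```text
time: 1.15
tool_pos: [0.4472, -0.3058, 0.2566]
tool_rot: [-3.141, -0.0, 1.612]
contact_force: [0.6, -0.9, 0.2]
opening: 0.09
grip_force: 0.0
```

```bash
python3 - <<'E'
from h import *
w,k=snap('wrist','w1.png')
s=robot.observe();print(s['time'],s['tool_pos'],s['tool_rot']);print(-np.array(k['R']).T@k['t'])
for p in ([.447,-.306,.146],[.505,-.303,.115]): print(proj(k,np.array(p)))
E
```

```text
1.2 [ 0.45086649 -0.30329133  0.25638609] [ 3.13902169e+00 -1.79135034e-03  1.62164171e+00]
[ 0.44396018 -0.23255739  0.41337101]
[254.08150203 180.92388525]
[311.73766985 172.22173905]
```

View pics/w1.png

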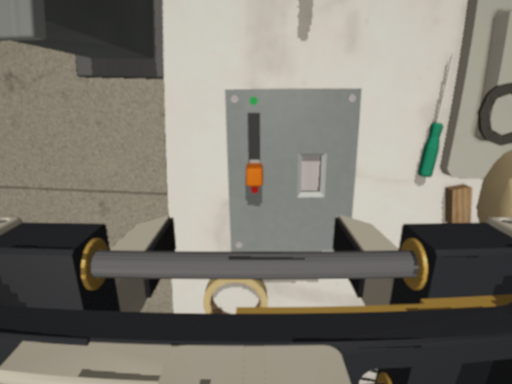

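Wrist view: grip at (254,175), slot at (312,175), green dot (253,100), lid's far corners (226,89) and (360,89). The arm was still settling, so I'll descend a little sideways, settle, and measure from both places.

```bash
cat > lid.py <<'E'
from h import *
def lid(f,old=None):
    w,k=snap('wrist',f); g=cv2.cvtColor(w,cv2.COLOR_RGB2HSV); o=proj
    def big(mask,near):
        n,l,s,c=cv2.connectedComponentsWithStats(mask)
        i=min((i for i in range(1,n) if s[i,4]>20),key=lambda i:np.hypot(*(c[i]-near)))
        return (l==i).astype(np.uint8)
    def rect(mk):
        p=max(cv2.findContours(mk,cv2.RETR_EXTERNAL,cv2.CHAIN_APPROX_NONE)[0],key=len); return cv2.minAreaRect(p)
    a=proj(k,np.array([.447,-.306,.14])); b=proj(k,np.array([.505,-.306,.115]))
    G=big(cv2.inRange(g,(3,150,120),(16,255,255)),a)
    S=big(cv2.inRange(g,(0,0,165),(180,60,255)),b)
    S=cv2.morphologyEx(S,cv2.MORPH_CLOSE,np.ones((3,3)))
    print('grip',rect(G),G.sum()); print('slot',rect(S),S.sum())
    r=cv2.boxPoints(rect(S)); q=np.array([onz(k,*p,.115) for p in r])
    print('slot corners',q[:,:2].round(4).tolist(),'c',q.mean(0).round(4))
    e=[np.linalg.norm(q[i]-q[(i+1)%4]) for i in range(4)]; i=int(np.argmax(e)); d=q[(i+1)%4]-q[i]
    d=d*np.sign(d[1]); print('sizes',np.round(e,4),'yaw',np.arctan2(-d[0],d[1]))
    return k,rect(G),rect(S),G,S
E
python3 - <<'E'
from lid import *
import pickle
r=lid('w2.png'); pickle.dump(r[:3],open('v1.pkl','wb'))
k,g=r[0],r[3]
ys,xs=np.nonzero(g); print(xs.min(),xs.max(),ys.min(),ys.max())
w=cv2.imread('pics/w2.png'); print(cv2.cvtColor(w,cv2.COLOR_BGR2HSV)[158:192:3,254].tolist())
s=robot.observe();print(s['tool_pos'],s['tool_rot'])
E
```

```text
grip ((249.5, 178.0), (24.0, 15.0), 90.0) 359
slot ((304.9124755859375, 178.40078735351562), (16.842138290405273, 28.007850646972656), 3.5763344764709473) 463
slot corners [[0.4946, -0.3212], [0.4938, -0.2919], [0.5108, -0.2921], [0.512, -0.3214]] c [ 0.5028 -0.3067  0.115 ]
sizes [0.0292 0.017  0.0293 0.0174] yaw 0.04321361219772835
242 257 166 190
[[20, 12, 64], [13, 19, 93], [8, 30, 159], [13, 216, 156], [14, 224, 175], [14, 220, 202], [14, 220, 199], [14, 223, 198], [14, 223, 197], [14, 224, 196], [12, 195, 157], [2, 105, 119]]
[ 0.44874027 -0.30471672  0.25618348] [ 3.14095536e+00 -1.13619132e-03  1.61327971e+00]
```

```bash
python3 - <<'E'
from h import *
import pickle
k,g,s=pickle.load(open('v1.pkl','rb'))
print(onz(k,249.5,180,.146), onz(k,*s[0],.115))
w=cv2.imread('pics/w2.png')
h=cv2.cvtColor(w,cv2.COLOR_BGR2HSV)
m=cv2.inRange(w,(75,75,75),(150,150,150))
print(h[100:250:6,340].tolist()); 
gr=cv2.cvtColor(w,cv2.COLOR_BGR2GRAY)
print('row130',[(x,int(v)) for x,v in enumerate(gr[130,285:325],285)][::2]); print('row178',gr[178,285:325].tolist()); print('col305',gr[145:215,305].tolist())
E
```

```text
[ 0.44681268 -0.30260771  0.146     ] [ 0.5027778  -0.30646568  0.115     ]
[[48, 10, 131], [45, 12, 131], [48, 10, 130], [42, 10, 130], [48, 10, 129], [45, 12, 130], [42, 10, 130], [42, 10, 129], [36, 10, 130], [45, 12, 130], [48, 10, 129], [45, 12, 129], [45, 12, 128], [50, 12, 132], [45, 12, 132], [48, 10, 131], [48, 10, 130], [48, 10, 130], [48, 10, 131], [30, 15, 135], [18, 40, 64], [90, 11, 23], [0, 14, 18], [140, 45, 17], [135, 30, 17]]
row130 [(285, 134), (287, 133), (289, 132), (291, 132), (293, 133), (295, 132), (297, 132), (299, 132), (301, 132), (303, 134), (305, 133), (307, 133), (309, 132), (311, 132), (313, 131), (315, 130), (317, 130), (319, 131), (321, 131), (323, 131)]
row178 [131, 131, 131, 131, 130, 131, 131, 133, 139, 143, 146, 152, 162, 169, 169, 168, 168, 166, 165, 165, 165, 166, 166, 167, 168, 167, 167, 168, 162, 136, 115, 134, 155, 160, 161, 157, 143, 132, 129, 128]
col305 [132, 132, 132, 130, 131, 130, 130, 130, 131, 131, 128, 121, 115, 114, 115, 116, 117, 118, 128, 148, 162, 165, 166, 165, 165, 165, 165, 165, 165, 165, 165, 165, 165, 165, 165, 165, 165, 165, 166, 165, 165, 165, 166, 165, 165, 165, 164, 158, 139, 146, 175, 189, 192, 189, 179, 157, 136, 129, 129, 128, 129, 129, 129, 129, 129, 130, 131, 131, 131, 130]
```

Emit:
arm_command(moves=[[[0,-0.001,0.02],[0,0,0],0.06],[[0,-0.001,0.04],[0,0,0],0.06],[[0,-0.001,0.06],[0,0,0],0.06],[[0,-0.001,0.07],[0,0,0],0.06],[[0,-0.001,0.07],[0,0,0],0.06]])

```text
time: 1.75
tool_pos: [0.444, -0.307, 0.1854]
tool_rot: [-3.139, -0.002, 1.604]
contact_force: [-0.6, 0.7, 0.0]
opening: 0.0609
grip_force: 0.0
```

```bash
python3 - <<'E'
from h import *
import time
robot.read_camera('side');robot.read_camera('side')
w,k=snap('wrist','w3.png')
h=cv2.cvtColor(w,cv2.COLOR_RGB2HSV);G=cv2.inRange(h,(3,150,120),(16,255,255));ys,xs=np.nonzero(G)
print(xs.min(),xs.max(),ys.min(),ys.max(),h[ys.min():ys.max()+1,int(xs.mean()),2].tolist())
import pickle;pickle.dump(k,open('k3.pkl','wb'))
s=robot.observe();print(s['time'],s['tool_pos'],s['tool_rot'])
cv2.imwrite('pics/w3c.png',cv2.resize(cv2.cvtColor(w,cv2.COLOR_RGB2BGR)[30:260,180:400],None,fx=2.5,fy=2.5))
E
```

```text
247 267 180 212 [169, 168, 169, 170, 171, 172, 174, 185, 201, 213, 218, 218, 216, 215, 214, 214, 214, 213, 214, 213, 212, 212, 212, 211, 211, 210, 210, 210, 208, 199, 181, 163, 157]
1.9 [ 0.44522929 -0.30778712  0.18768942] [3.14046628e+00 1.24767474e-03 1.60518335e+00]
```

View pics/w3c.png

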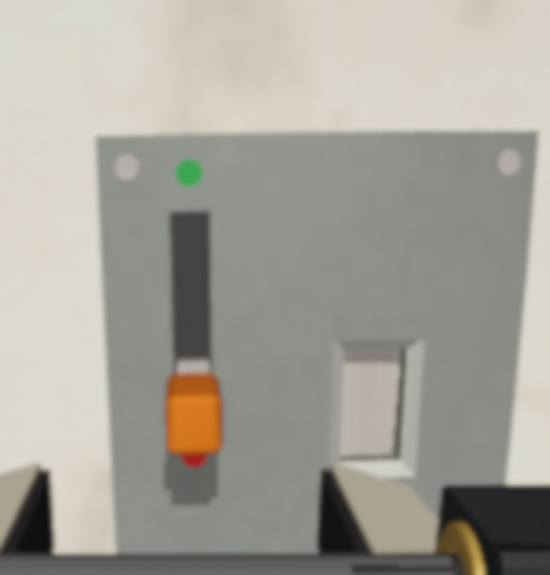

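The close view shows the grip top at about (257,199), slot outer corners around crop (333,342), (424,340), lid far corners crop (97,137) and (537,131), groove free up to crop row 212.

```bash
python3 - <<'E'
from h import *
import pickle
k,g,s=pickle.load(open('v1.pkl','rb'));k3=pickle.load(open('k3.pkl','rb'))
print('grip tri',tri(ray(k,249.5,180),ray(k3,257.2,198.8)), onz(k3,257.2,198.8,.146))
c=lambda u,v,z=.115:onz(k3,180+u/2.5,30+v/2.5,z).round(4)[:2]
for n,p in dict(lidL=(97,137),lidR=(537,131),sTL=(333,342),sTR=(424,340),sBR=(413,477),sBL=(332,470),red=(190,455),grn=(189,173),groveend=(190,212)).items(): print(n,c(*p))
E
```

```text
grip tri (array([ 0.44698519, -0.30642373,  0.13168429]), [np.float64(0.00016497971538078065), np.float64(0.00016497971538040687)]) [ 0.44680872 -0.30151061  0.146     ]
lidL [ 0.4167 -0.2266]
lidR [ 0.5446 -0.2193]
sTL [ 0.4897 -0.2846]
sTR [ 0.5179 -0.2829]
sBR [ 0.5199 -0.3286]
sBL [ 0.4931 -0.3269]
red [ 0.447  -0.3232]
grn [ 0.4435 -0.2358]
groveend [ 0.4442 -0.247 ]
```

Emit:
arm_command(moves=[[[0.006,0.002,0.02],[0,0,-0.015],0.06],[[0.006,0.002,0.04],[0,0,-0.015],0.06],[[0.006,0.002,0.061],[0,0,-0.015],0.06],[[0.006,0.002,0.061],[0,0,-0.015],0.03],[[0.006,0.002,0.061],[0,0,-0.015],0.01]], squeeze=20)

```text
time: 2.4
tool_pos: [0.4472, -0.3016, 0.1267]
tool_rot: [3.141, 0.001, 1.621]
contact_force: [-0.0, -1.2, 0.5]
opening: 0.0482
grip_force: 0.0
```

Emit:
arm_command(moves=[[[0,0,0],[0,0,0],0.005],[[0,0,0],[0,0,0],0.005],[[0,0,0],[0,0,0],0.005],[[0,0,0],[0,0,0],0.005],[[0,0,0],[0,0,0],0.005]])

```text
time: 2.9
tool_pos: [0.4471, -0.3013, 0.1262]
tool_rot: [3.141, 0.001, 1.621]
contact_force: [0.1, -0.1, 3.1]
opening: 0.0159
grip_force: 20.0
```

Emit:
arm_command(moves=[[[0.01,0,0],[0,0,0],0.005],[[0.02,0,0],[0,0,0],0.005],[[0.03,0,0],[0,0,0],0.005],[[0.036,0,0],[0,0,0],0.005],[[0.04,0,0],[0,0,0],0.005]])

```text
time: 3.4
tool_pos: [0.4449, -0.2604, 0.1261]
tool_rot: [3.141, 0.001, 1.622]
contact_force: [-0.9, -1.4, 5.5]
opening: 0.0158
grip_force: 20.0
```

Emit:
arm_command(moves=[[[0.003,0,0],[0,0,0],0.005],[[0.006,0,0],[0,0,0],0.005],[[0.009,0,0],[0,0,0],0.005],[[0.01,0,0],[0,0,0],0.005],[[0.011,0,0],[0,0,0],0.005]])

```text
time: 3.9
tool_pos: [0.4445, -0.2522, 0.1262]
tool_rot: [3.141, 0.005, 1.622]
contact_force: [-1.5, -13.8, -0.2]
opening: 0.0156
grip_force: 20.0
```

Emit:
arm_command(moves=[[[0,0,0],[0,0,0],0.005],[[-0.002,0,0],[0,0,0],0.05],[[-0.002,0,0],[0,0,0],0.06],[[-0.002,0,0],[0,0,0],0.06],[[-0.002,0,-0.04],[0,0,0],0.06]])

```text
time: 4.4
tool_pos: [0.4417, -0.2497, 0.1615]
tool_rot: [-3.133, -0.008, 1.621]
contact_force: [0.8, -0.8, 0.3]
opening: 0.0433
grip_force: 0.0
```

Emit:
arm_command(moves=[[[0,0,-0.04],[0,0,0],0.07],[[0,0,-0.08],[0,0,0],0.07],[[0,0,-0.09],[0,0,0],0.07],[[0,0,-0.09],[0,0,0],0.07],[[0,0,-0.09],[0,0,0],0.07]])

```text
time: 4.9
tool_pos: [0.4437, -0.2515, 0.2542]
tool_rot: [-3.14, -0.002, 1.621]
contact_force: [-0.6, 0.3, -0.3]
opening: 0.0699
grip_force: 0.0
```

```bash
python3 - <<'E'
from h import *
robot.read_camera('side');robot.read_camera('side')
w,k=snap('wrist','w4.png')
s=robot.observe();print(s['time'],s['tool_pos'],s['tool_rot'])
import pickle;pickle.dump(k,open('k4.pkl','wb'))
print(proj(k,np.array([.505,-.307,.115])))
cv2.imwrite('pics/w4c.png',cv2.resize(cv2.cvtColor(w,cv2.COLOR_RGB2BGR)[60:260,180:400],None,fx=3,fy=3))
E
```

```text
5.05 [ 0.44372597 -0.25166323  0.25392131] [-3.13894363e+00 -2.28880503e-03  1.62082424e+00]
[310.15543502 227.59894905]
```

View pics/w4c.png

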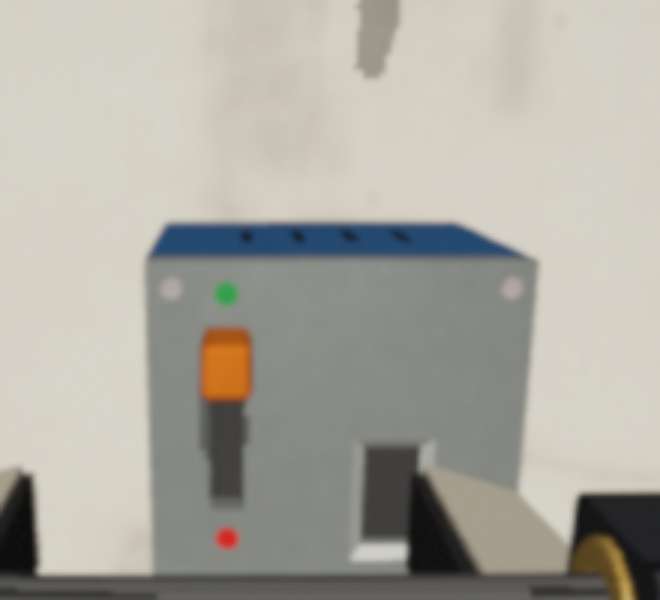

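Shutter open: grip sits next to the green dot (crop 226,365), and the slot now shows dark (crop 390,495). On to the blue carrier.

Emit:
arm_command(moves=[[[0.04,0.012,0],[0,0,0.06],0.08],[[0.08,0.024,0],[0,0,0.12],0.08],[[0.12,0.036,0],[0,0,0.18],0.08],[[0.16,0.05,0],[0,0,0.24],0.08],[[0.19,0.065,0],[0,0,0.275],0.08]])

```text
time: 5.55
tool_pos: [0.4994, -0.0568, 0.2547]
tool_rot: [-3.139, -0.0, 1.344]
contact_force: [0.8, -0.1, 0.7]
opening: 0.0801
grip_force: 0.0
```

```bash
cat > car.py <<'E'
from h import *
import sys,pickle
f=sys.argv[1]
for _ in range(3): robot.read_camera('side')
w,k=snap('wrist',f+'.png'); h=cv2.cvtColor(w,cv2.COLOR_RGB2HSV)
s=robot.observe();print(s['time'],s['tool_pos'],s['tool_rot'],proj(k,np.array([.5,-.009,.137])))
for nm,lo,hi in (('blue',(105,150,60),(125,255,255)),('yel',(20,150,100),(32,255,255))):
    m=cv2.inRange(h,lo,hi); n,l,st,c=cv2.connectedComponentsWithStats(m)
    for i in np.argsort(-st[1:,4])[:2]+1:
        ys,xs=np.nonzero(l==i); x=int(xs.mean())
        print(nm,c[i],st[i],h[ys.min():ys.max()+1,x,2].tolist())
pickle.dump(k,open(f+'.pkl','wb'))
E
python3 car.py b1
python3 - <<'E'
from h import *
import pickle
k=pickle.load(open('k4.pkl','rb'))
c=lambda u,v,z=.115:onz(k,180+u/3,60+v/3,z).round(4)[:2]
for n,p in dict(lidL=(147,258),lidR=(538,261),sTL=(355,440),sTR=(435,440),sBL=(350,559),red=(228,538),grn=(226,293),grip=(228,374)).items(): print(n,c(*p))
E
```

```text
5.75 [ 0.49943808 -0.05865528  0.25464715] [-3.13951503e+00  3.86397536e-04  1.34816409e+00] [242.66528396 127.15186243]
blue [266.58454106 290.66344605] [ 222  280   98   25 1863] [95, 101, 102, 103, 102, 102, 102, 102, 103, 101, 101, 102, 101, 102, 102, 102, 101, 101, 101, 101, 101, 101, 101, 102, 101]
blue [244.18046709 122.67728238] [237 107  16  33 471] [96, 129, 155, 169, 174, 175, 175, 174, 174, 174, 174, 174, 175, 174, 174, 174, 174, 174, 174, 173, 173, 172, 172, 171, 171, 171, 170, 170, 170, 169, 163, 148, 125]
yel [383.94483128 305.89983931] [ 218  295  285   19 1867] [24, 23, 21, 22, 22, 23, 23, 23, 30, 67, 107, 129, 134, 134, 130, 117, 87, 51, 36]
yel [241.42759796  32.09199319] [234  13  16  41 587] [198, 199, 199, 199, 199, 199, 199, 199, 199, 199, 200, 200, 199, 199, 200, 200, 200, 200, 200, 200, 200, 200, 200, 200, 201, 200, 200, 201, 201, 200, 195, 181, 157, 130, 109, 103, 103, 103, 104, 104, 102]
lidL [ 0.4173 -0.2252]
lidR [ 0.5449 -0.2194]
sTL [ 0.4904 -0.2843]
sTR [ 0.518  -0.2829]
sBL [ 0.4928 -0.3295]
red [ 0.4488 -0.3234]
grn [ 0.4435 -0.2355]
grip [ 0.4456 -0.263 ]
```

Emit:
arm_command(moves=[[[0.02,0,0],[0,0,0],0.08],[[0.04,0,0],[0,0,0],0.08],[[0.05,0,0.0],[0,0,0],0.08],[[0.05,0,0.0],[0,0,0],0.08],[[0.05,0,0.0],[0,0,0],0.08]])

```text
time: 6.25
tool_pos: [0.5107, -0.0114, 0.2555]
tool_rot: [-3.141, 0.001, 1.345]
contact_force: [0.1, -0.4, -0.4]
opening: 0.08
grip_force: 0.0
```

```bash
python3 car.py b2; python3 - <<'E'
from h import *
import pickle
k=pickle.load(open('b1.pkl','rb'));k2=pickle.load(open('b2.pkl','rb'))
print('blue1',onz(k,244.2,122.7,.137))
w=cv2.imread('pics/b2.png');cv2.imwrite('pics/b2c.png',cv2.resize(w[0:260,180:320],None,fx=2.2,fy=2.2))
E
```

```text
6.45 [ 0.5108159  -0.01120875  0.25568688] [3.14155881e+00 3.05874610e-04 1.34485432e+00] [242.20932207 178.38993578]
blue [276.28093645 295.93812709] [ 227  281   85   24 1196] [200, 199, 191, 166, 120, 94, 99, 102, 102, 102, 102, 102, 102, 103, 104, 103, 104, 102, 102, 102, 101, 99, 99, 99]
blue [243.65873016 169.40674603] [237 151  15  38 504] [83, 112, 127, 131, 130, 131, 132, 132, 132, 137, 151, 167, 174, 174, 174, 174, 174, 174, 174, 174, 173, 174, 174, 173, 174, 173, 173, 172, 172, 172, 172, 172, 172, 171, 171, 171, 166, 152]
yel [383.99735169 305.89247881] [ 218  295  285   19 1888] [22, 23, 22, 20, 23, 21, 22, 24, 29, 67, 107, 128, 133, 133, 134, 129, 107, 68, 36]
yel [240.61895161  87.01612903] [233  71  16  33 496] [183, 197, 202, 202, 202, 202, 202, 202, 201, 202, 202, 202, 202, 202, 202, 202, 202, 202, 202, 202, 202, 202, 202, 202, 202, 202, 202, 202, 202, 199, 189, 165, 126]
blue1 [ 0.50221984 -0.00548493  0.137     ]
```

View pics/b2c.png

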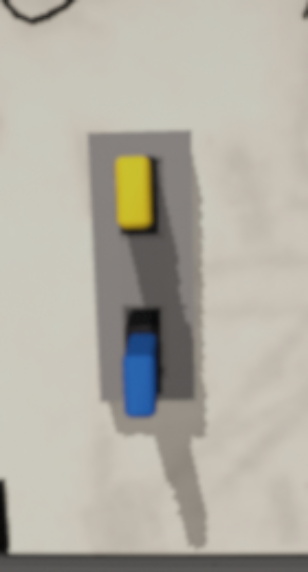

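Crop shows yellow handle at crop (134,191) and blue top face at crop (140,385), the rack nearly aligned with the tool.

```bash
python3 - <<'E'
from h import *
import pickle
k=pickle.load(open('b1.pkl','rb'));k2=pickle.load(open('b2.pkl','rb'))
b1,b2=onz(k,244.2,123,.137),onz(k2,243.8,175,.137); y2=onz(k2,240.7,87,.137)
print(b1,b2,y2,tri(ray(k,244.2,123),ray(k2,243.8,175)))
d=y2-b2;print(np.linalg.norm(d),np.arctan2(-d[0],d[1]))
c=lambda u,v,z=.032:onz(k2,180+u/2.2,v/2.2,z)
q=[c(88,133),c(190,131),c(194,398),c(101,402)]
for p in q: print(p.round(4))
for a,b in ((3,0),(2,1)): d=q[b]-q[a];print(np.arctan2(-d[0],d[1]))
# camera roll relative tool: world direction of tool x in image
s=robot.observe();yaw=s['tool_rot'][2];R=np.array([[np.cos(yaw),np.sin(yaw)],[np.sin(yaw),-np.cos(yaw)]])
e=b2[:2]-np.array(s['tool_pos'])[:2];print('tool shift',R.T@e,yaw)
E
```

```text
[ 0.50216018 -0.00574124  0.137     ] [ 0.50220525 -0.00615838  0.137     ] [0.51781972 0.07098376 0.137     ] (array([ 0.50234401, -0.00559296,  0.13928317]), [np.float64(6.979351561854228e-05), np.float64(6.979351561789226e-05)])
0.07870655667520904 -0.19971341021752886
[0.4976 0.1101 0.032 ]
[0.5509 0.0988 0.032 ]
[ 0.5216 -0.0462  0.032 ]
[ 0.4677 -0.0363  0.032 ]
-0.20140515071039813
-0.19979801888172635
tool shift [ 0.00299302 -0.00952321] 1.344854320619079
```

Emit:
arm_command(moves=[[[0.003,-0.0095,0.03],[0,0,-0.026],0.06],[[0.003,-0.0095,0.06],[0,0,-0.026],0.06],[[0.003,-0.0095,0.09],[0,0,-0.026],0.06],[[0.003,-0.0095,0.12],[0,0,-0.026],0.06],[[0.003,-0.0095,0.14],[0,0,-0.026],0.06]])

```text
time: 6.95
tool_pos: [0.5014, -0.0057, 0.1138]
tool_rot: [-3.139, 0.0, 1.371]
contact_force: [0.1, -0.4, -1.1]
opening: 0.0599
grip_force: 0.0
```

Emit:
arm_command(moves=[[[0,0,0.013],[0,0,0],0.06],[[0,0,0.013],[0,0,0],0.06],[[0,0,0.013],[0,0,0],0.04],[[0,0,0.013],[0,0,0],0.02],[[0,0,0.013],[0,0,0],0.005]], squeeze=25)

```text
time: 7.45
tool_pos: [0.5029, -0.0056, 0.1036]
tool_rot: [3.14, 0.0, 1.372]
contact_force: [-0.2, 0.1, 0.7]
opening: 0.0408
grip_force: 0.0
```

Emit:
arm_command(moves=[[[0,0,0],[0,0,0],0.005],[[0,0,0],[0,0,0],0.005],[[0,0,0],[0,0,0],0.005],[[0,0,0],[0,0,0],0.005],[[0,0,0],[0,0,0],0.005]])

```text
time: 7.95
tool_pos: [0.5024, -0.0054, 0.1028]
tool_rot: [3.141, 0.0, 1.372]
contact_force: [1.1, -0.7, 2.9]
opening: 0.0141
grip_force: 25.0
```

Emit:
arm_command(moves=[[[0,0,-0.01],[0,0,0],0.005],[[0,0,-0.025],[0,0,0],0.005],[[0,0,-0.05],[0,0,0],0.005],[[0,0,-0.08],[0,0,0],0.005],[[0,0,-0.11],[0,0,0],0.005]])

```text
time: 8.45
tool_pos: [0.5019, -0.0054, 0.2142]
tool_rot: [-3.141, 0.0, 1.372]
contact_force: [1.0, 0.7, 0.0]
opening: 0.0138
grip_force: 25.0
```

Emit:
arm_command(moves=[[[0,0,-0.02],[0,0,0],0.005],[[0,0,-0.035],[0,0,0],0.005],[[0,0,-0.04],[0,0,0],0.005],[[0,0,-0.04],[0,0,0],0.005],[[0,0,-0.04],[0,0,0],0.005]])

```text
time: 8.95
tool_pos: [0.5019, -0.0053, 0.252]
tool_rot: [-3.14, 0.0, 1.372]
contact_force: [-0.2, -0.1, -0.7]
opening: 0.0138
grip_force: 25.0
```

```bash
python3 - <<'E'
from h import *
s=robot.observe();y=s['tool_rot'][2];print(s['time'],s['tool_pos'],s['tool_rot'],s['contact_force'],s['torque'])
R=np.array([[np.cos(y),np.sin(y)],[np.sin(y),-np.cos(y)]])
print(R.T@(np.array([.505,-.3065])-np.array(s['tool_pos'])[:2]), 'az',y-(np.pi/2+.047))
E
```

```text
8.95 [ 0.50185205 -0.00533803  0.25196008] [-3.14017653e+00  1.49009579e-04  1.37181472e+00] [-0.19969163 -0.07955643 -0.70424128] [-0.06731847 -0.09313504  0.01803297]
[-0.2945973   0.06261687] az -0.24598160672661318
```

Emit:
arm_command(moves=[[[-0.03,0.0065,0],[0,0,-0.04],0.005],[[-0.065,0.014,0],[0,0,-0.09],0.005],[[-0.105,0.0225,0],[0,0,-0.14],0.005],[[-0.145,0.031,0],[0,0,-0.19],0.005],[[-0.185,0.0395,0],[0,0,-0.246],0.005]])

```text
time: 9.45
tool_pos: [0.5039, -0.1958, 0.2515]
tool_rot: [-3.14, -0.001, 1.62]
contact_force: [1.3, -0.1, -1.3]
opening: 0.0135
grip_force: 25.0
```

```bash
python3 - <<'E'
from h import *
s=robot.observe();y=s['tool_rot'][2];print(s['time'],s['tool_pos'],s['tool_rot'])
R=np.array([[np.cos(y),np.sin(y)],[np.sin(y),-np.cos(y)]])
print(R.T@(np.array([.505,-.3065])-np.array(s['tool_pos'])[:2]), 'az',y-(np.pi/2+.047))
E
```

```text
9.45 [ 0.50386294 -0.19584733  0.25153197] [-3.13977458e+00 -1.16324095e-03  1.62015173e+00]
[-0.11057402 -0.00432341] az 0.002355402516496463
```

Emit:
arm_command(moves=[[[-0.035,-0.0014,0],[0,0,0],0.005],[[-0.07,-0.003,0],[0,0,0],0.005],[[-0.1,-0.004,0],[0,0,0],0.005],[[-0.11,-0.0043,0.01],[0,0,0],0.005],[[-0.1105,-0.0043,0.02],[0,0,0],0.005]])

```text
time: 9.95
tool_pos: [0.5048, -0.3059, 0.2307]
tool_rot: [-3.14, -0.001, 1.616]
contact_force: [-0.4, -0.1, -1.2]
opening: 0.014
grip_force: 25.0
```

```bash
python3 - <<'E'
from h import *
import pickle
robot.read_camera('side');robot.read_camera('side')
w,k=snap('wrist','w5.png');a,m=snap('side','d5.png');b,n=snap('scene','s5.png')
s=robot.observe();print(s['time'],s['tool_pos'],s['tool_rot'])
pickle.dump(k,open('k5.pkl','wb'))
S=lambda x,y0,y1,x0,x1,f:cv2.resize(x[y0:y1,x0:x1],None,fx=f,fy=f,interpolation=cv2.INTER_CUBIC)
A=S(cv2.imread('pics/w5.png'),60,310,200,420,2.2)
B=S(cv2.imread('pics/d5.png'),110,235,250,330,4.4)
print(A.shape,B.shape)
h=max(A.shape[0],B.shape[0]);P=lambda x:np.vstack([x,np.zeros((h-x.shape[0],x.shape[1],3),np.uint8)])
cv2.imwrite('pics/c5.png',np.hstack([P(x) for x in (A[:550],B[:550])][:2])[:590,:840][:, :800] if h>590 else np.hstack([P(A),P(B)])[:,:800])
E
```

```text
10.2 [ 0.50561036 -0.30377107  0.23274915] [-3.14142815e+00 -4.15795270e-04  1.61934216e+00]
(550, 484, 3) (550, 352, 3)
```

View pics/c5.png

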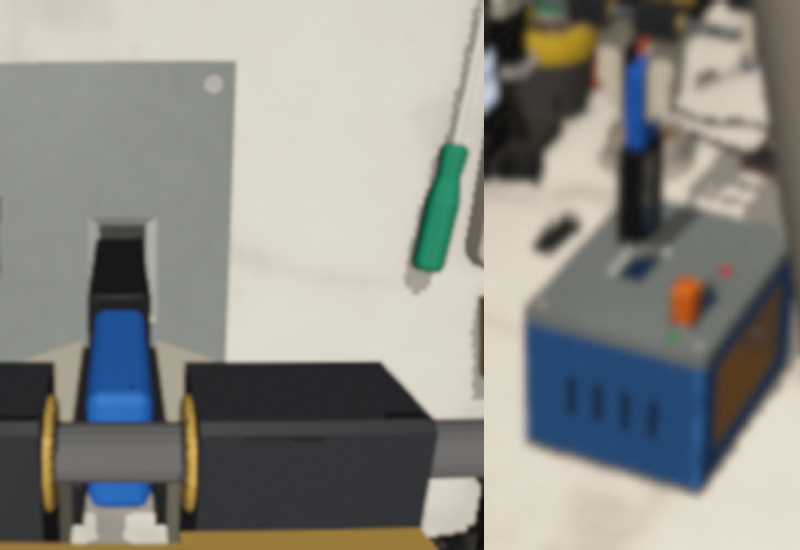

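The wrist view shows the carrier's lower +y edge at crop row 238 (x 96–148), directly in front of the slot's far chamfer edge (row 218, x 90–157). The side view shows it upright over the dark slot.

```bash
python3 - <<'E'
from h import *
import pickle
k=pickle.load(open('k5.pkl','rb'))
c=lambda u,v,z:onz(k,200+u/2.2,60+v/2.2,z)
p=[]
for i in range(4):
    robot.read_camera('side'); s=robot.observe(); p.append(np.r_[s['tool_pos'],s['tool_rot'][2]])
t=np.mean(p,0);print(t,np.std(p,0),s['time'])
zb=t[2]-.0928
print('bottom edge L,R',c(96,239,zb),c(148,239,zb)); print('slot TL TR lid',c(90,218,.115),c(157,218,.115),c(236,62,.115))
e=(c(96,239,zb)+c(148,239,zb))/2; print('carrier centre',e+18e-3*np.array([np.sin(.047),-np.cos(.047),0]))
e=(c(90,218,.115)+c(157,218,.115))/2; print('slot centre',e+23e-3*np.array([np.sin(.047),-np.cos(.047),0]))
E
```

```text
[ 0.50574909 -0.30429726  0.23330612  1.61906593] [3.53333363e-05 2.09096776e-04 8.93482483e-05 2.06432022e-04] 10.4
bottom edge L,R [ 0.49445731 -0.28739301  0.14050612] [ 0.51396729 -0.28644357  0.14050612]
slot TL TR lid [ 0.49093622 -0.28452801  0.115     ] [ 0.51844812 -0.28319175  0.115     ] [ 0.54541517 -0.21989412  0.115     ]
carrier centre [ 0.50505799 -0.30489841  0.14050612]
slot centre [ 0.50577277 -0.30683448  0.115     ]
```

Emit:
arm_command(moves=[[[-0.002,0.0005,0.004],[0,0,0],0.005],[[-0.002,0.0005,0.012],[0,0,0],0.005],[[-0.002,0.0005,0.02],[0,0,0],0.005],[[-0.002,0.0005,0.026],[0,0,0],0.005],[[-0.002,0.0005,0.032],[0,0,0],0.005]])

```text
time: 10.9
tool_pos: [0.5064, -0.307, 0.2026]
tool_rot: [3.14, 0.001, 1.618]
contact_force: [2.3, 0.5, 3.3]
opening: 0.0139
grip_force: 24.9
```

Emit:
arm_command(moves=[[[0,0,0.003],[0,0,0],0.005],[[0,0,0.006],[0,0,0],0.005],[[0,0,0.009],[0,0,0],0.005],[[0,0,0.011],[0,0,0],0.005],[[0,0,0.011],[0,0,0],0.005]])

```text
time: 11.4
tool_pos: [0.5057, -0.3066, 0.1889]
tool_rot: [-3.141, -0.001, 1.618]
contact_force: [-0.7, 3.2, -2.5]
opening: 0.0138
grip_force: 25.0
```

Emit:
arm_command(moves=[[[0,0,0.006],[0,0,0],0.005],[[0,0,0.012],[0,0,0],0.005],[[0,0,0.018],[0,0,0],0.005],[[0,0,0.024],[0,0,0],0.005],[[0,0,0.03],[0,0,0],0.005]])

```text
time: 11.9
tool_pos: [0.5059, -0.3067, 0.1591]
tool_rot: [-3.141, -0.001, 1.618]
contact_force: [-0.7, 5.7, 1.6]
opening: 0.0134
grip_force: 25.0
```

```bash
cat > f.py <<'E'
from h import *
p=[];F=[];T=[]
for i in range(6):
    robot.read_camera('side'); s=robot.observe(); p.append(s['tool_pos']);F.append(s['contact_force']);T.append(s['torque'])
print(s['time'],np.mean(p,0),np.mean(F,0),np.std(F,0),np.mean(T,0),s['tool_rot'],s['grip_force'])
E
python3 f.py
```

```text
12.2 [ 0.50553272 -0.30672851  0.15862297] [-0.17293954  4.20001064 -2.77658022] [0.50674441 0.6797633  0.90176947] [ 1.01014167 -0.1218768   0.02339651] [-3.14034206e+00 -1.08311355e-03  1.61775633e+00] 24.999289512634277
```

Emit:
arm_command(moves=[[[0.0005,0,0],[0,0,0],0.005],[[0.0015,0,0],[0,0,0],0.005],[[0.0015,0,0.004],[0,0,0],0.005],[[0.0015,0,0.01],[0,0,0],0.005],[[0.0015,0,0.016],[0,0,0],0.005]])

```text
time: 12.7
tool_pos: [0.5062, -0.3062, 0.1436]
tool_rot: [3.141, 0.001, 1.618]
contact_force: [-0.1, 1.4, -0.8]
opening: 0.0141
grip_force: 25.0
```

```bash
python3 f.py
```

```text
13.0 [ 0.50586381 -0.30605054  0.14320166] [ 0.13884944  0.15585233 -1.12738354] [0.55775417 0.57885416 0.40930688] [-0.0242706  -0.08921372 -0.0159128 ] [3.14112301e+00 8.78305412e-04 1.61767901e+00] 24.999842941761017
```

Emit:
arm_command(moves=[[[0.0005,0,0.004],[0,0,0],0.005],[[0.0005,0,0.009],[0,0,0],0.005],[[0.0005,0,0.014],[0,0,0],0.005],[[0.0005,0,0.018],[0,0,0],0.005],[[0.0005,0,0.02],[0,0,0],0.005]])

```text
time: 13.5
tool_pos: [0.5056, -0.305, 0.123]
tool_rot: [-3.141, -0.001, 1.618]
contact_force: [0.1, 0.6, -1.1]
opening: 0.0137
grip_force: 25.0
```

```bash
python3 f.py; python3 - <<'E'
from h import *
a,m=snap('side','d6.png')
cv2.imwrite('pics/d6c.png',cv2.resize(cv2.imread('pics/d6.png')[100:235,240:350],None,fx=4.4,fy=4.4,interpolation=cv2.INTER_CUBIC))
print(proj(m,np.array([.505,-.306,.115])),proj(m,np.array([.505,-.306,.157])))
E
```

```text
13.8 [ 0.50584586 -0.30511901  0.12356458] [-0.2894569  -0.29709134 -1.12247105] [0.23261297 0.51957491 0.25621105] [-0.02789264 -0.09949433  0.0082797 ] [3.14128628e+00 3.83656301e-04 1.61779613e+00] 24.999771416187286
[285.51907437 169.39968034] [285.81061467 157.35309551]
```

View pics/d6c.png

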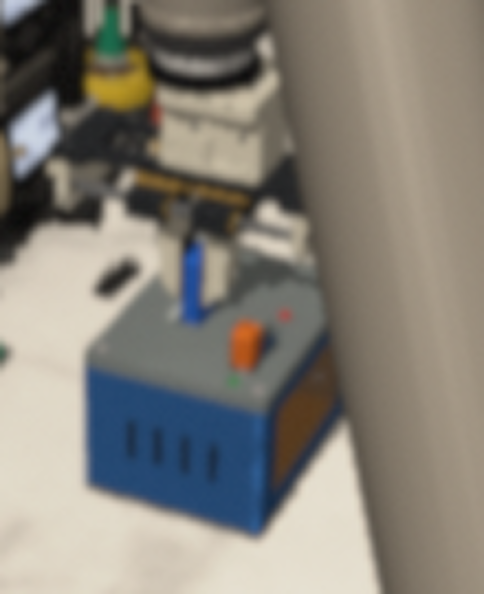

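The side view shows the blue handle alone sticking out of the slot (crop 192,285), the grip still at the green dot (crop 246,343), and only the carrier's weight on the wrist. I'm handing in.

```bash
python3 -c "
from cell import robot
print(robot.hand_in())"
```

```text
the job is handed in; nothing more can be done
None
```

I handed the job in at about 13.9 s: the shutter is open at its end stop, and the blue carrier hangs still in the gripper, its underside about 85 mm below the lid's upper face and pressing on nothing; the hand-in gave no verdict.

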